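# Cam to low point, then close the jaw on the board

## Task

With a fingertip, push the red cam lever round until it points at the white mark, which is the cam's low point. Only then push the blue block of the slide forward until its jaw has pressed the striped board squarely home against the dark fence, leaving the cam at its low point. Nothing is to be picked up, the other things are left where they are, and the robot ends clear of everything.

Things in the scene. Friction and masses are not known exactly. Their poses are not given: they have to be found in the camera images.
- jig: plywood clamping jig fixed on the bench; base board 315 x 340, 18 thick (its top is at z = 18 mm). Origin on the underside; x = forward (the way the slide travels, towards the fence), y = left, z up. The base spans x -130..185, y -130..210. Seen from the robot, the fence is at the far end.
- cam_pivot (a point): axis of the steel eccentric cam, at jig (20, 90), 50 mm above the bench. The cam is a disc of radius 32, 20 thick (z 21..41 mm), its centre 16 mm off this axis, carrying a red lever with an upright red knob.
- cam_knob (a point): top of the upright red cylindrical knob at the end of the cam's red lever, 70 mm from the pivot axis: radius 9, upright from 53 to 98 mm above the bench. Lever 16 wide, 45 to 53 mm above the bench: it passes above board, cam disc, jaw and arm.
- low_mark (a point): white line, 10 x 30, on a black patch, 44 x 36, on the base, centre 100 mm to the jig's left (+y) of the pivot axis, on the base's top: the cam is at its low point when the lever points at it.
- cam (a joint): cam angle, rad: 0 = low point, lever at the white mark (jig +y); grows clockwise from above; 1.57 = lever forward (jig +x). Range -1.0..2.45, starts at 1.3..2.3. Stiff: stays where left, takes about 4 N at the knob; past the low point the rim rises again. While high, its rim stops the slide's arm short of home; a strong push on the slide (over 15 N) may make it creep.
- slide (a joint): travel of the follower slide along jig +x, m: 0 = fully back, starts between 0 and 0.018; about 0.045 = home, the jaw pressing the board against the fence. Stiff: it stays where it is left, moving it takes about 3 N (more when fast).
- slide_push (a point): centre of the rear (-x) face of the slide's upright blue push block, the face to push, 58 mm above the bench; block 24 thick (x), 80 wide (y), top 76 mm above the bench. The jaw face is 90 mm ahead of this point, 100 wide, top at 40 mm; the follower arm reaches left behind the cam, top at 40 mm.
- board: loose striped hardwood board blank, 90 (x) x 110 (y) x 22, lying on the base between the slide's jaw and the fence, 6 to 20 mm short of the fence and slightly askew. Origin at the centre of its underside; x as the jig's x. 0.2 kg. Against the fence its origin is at jig x = 110.
- fence_face (a point): middle of the face of the dark fence that looks towards the slide (jig x = 155), 30 mm above the bench; fence 25 thick, 150 wide, top 52 mm above the bench.
- cork_block: loose cork sanding block, 50 x 36 x 28, lying on the left rear of the jig's base; origin at the centre of its underside. Leave alone.
- pencil: loose flat yellow carpenter's pencil, 130 x 12 x 8, lying on the right edge of the jig's base; origin at the centre of its underside. Leave alone.
- glue: loose yellow glue bottle, radius 28, height 150, standing on the bench to the right of the jig; origin at the centre of its underside. Leave alone.
- spray: loose blue spray can, radius 32, height 170, standing on the bench to the right of the jig; origin at the centre of its underside. Leave alone.
- tape: loose yellow tape measure, 68 x 36 x 62 high, on the bench to the left; origin at the centre of its underside. Leave alone.
- offcut: loose purple wood offcut, 140 x 45 x 20, on the bench to the left; origin at the centre of its underside. Leave alone.
- mug: loose blue mug, radius 40, height 90, on the bench to the left; origin at the centre of its underside. Leave alone.
There are look-alikes about, which are no part of the job. What is shaped like the board but green is not meant.

How it is judged:
By the outcome, as a careful person would: the job done as asked, in the order asked, and still so for the second after the job is handed in, with the robot touching nothing.
It also fails if it takes over 54 s, if anything falls off the work surface, if the arm or the gripper's body presses on something with over 40 N, if the wrist force passes 120 N, or if a joint passes its speed limit or range.

## Robot

A 6-joint arm with a two-finger parallel gripper is mounted at the origin on the work surface. World frame = base frame: x ahead of the robot, y to its left, z up, the work surface at z = 0. Lengths are in m, angles in rad, forces in N, time in s.
With the tool pointing down it reaches from about 0.25 to 0.8 m from the base axis. Payload 3.9 kg.
Tool frame: the origin (TCP) lies midway between the tips of the shut fingers; the grasp point (between the pads) lies 19 mm behind it; z points along the fingers, y is the line along which they close (so a half turn about z gives the same grasp; the last joint's range is limited). The gripper opens to 85 mm and grips with 20 to 120 N. Pads are 22 mm wide; open, the fingers measure 114 mm over their backs; the gripper's body (76 mm by 85 mm) begins 54 mm behind the grasp point. The pads swing forward as they close: fully open they stand 13 mm farther back than shut.
Start: joints at [-1.119, 0.26, -0.138, 1.173, 0, 1.571], TCP at [0.229, -0.472, 0.231] pointing down, gripper open.
Joint ranges: [-2.78, 2.78], [-0.83, 1.72], [-1.28, 1.37], [-1.9, 2.12], [-1.57, 1.48], [-3.14, 3.14]. Speed limits (rad/s): [2.57, 2.57, 3.14, 3.14, 3.14, 3.14].

## Interface

Orientations are given as a 3x3 rotation matrix whose columns are the frame's x, y, z axes.
In Python, from rig import ctrl gives the robot as it stands. The module is installed in compiled form; this text tells all that it offers.
- The arm moves only by the tool send_rows, never from a script. Its argument "rows" is one flat list of numbers, 7 for each row, row after row: the turn, a rotation vector about the tool's x, y, z in units of 5 degrees (1.0 is 5 degrees), then the shift along the tool's x, y, z in cm, then the finger opening in cm, from 0 to 8.54. In form: [ax, ay, az, x, y, z, fingers, ax, ay, az, x, y, z, fingers, ...]. A call has 1 to 8 rows; each row shifts and turns the commanded pose from where the row before left it, along the tool's axes as they then stand; what a row does not reach is not made up. A row lasts 1/12 s, in which the tool goes at most 41.7 mm and 7.16 degrees, less where a joint would pass 70% of its speed; a pose out of reach is approached as far as the arm can. A call with a gripper value outside its range is refused whole. The fingers move at their own pace and stop on an object; "grip_force" is the grip in N (left out, the last holds). Time passes only in rows, so rows that do not move let the fingers close. It gives the time, the measured TCP pose, the force, the opening and the grip force at its end, in the units of the state.
- ctrl.get_obs(): the state, without advancing time (a new reading comes with each control period).
- ctrl.get_image(name): name is "scene" or "side" or "wrist"; returns (picture, depth): 400x640x3 uint8, red, green, blue; 400x640 float32, m along the optical axis (not along the pixel's ray), 0 where there is no reading.
- ctrl.get_calibration(name): a dict with "camera_matrix" (3x3 intrinsics, pixels), "rvec" (rotation vector, rad) and "tvec" (3), from world to camera coordinates, as OpenCV has them. Camera axes: x right, y down, z forward; pixel columns grow to the right and rows downward; lengths in m; the calibration is good to about 2 mm. A picture is of the moment at which its call begins: read the wrist's pose just before it. get_calibration takes no time and is no camera call; for the wrist camera it gives the pose at the moment of the call.
- ctrl.finish_job(): hands the job in; it is judged then, once.
Trained networks look in the newest picture that a camera, given by its name, has taken for a name from the list of things; names that differ only in an ending like _2 or _b are one class to them, and where a whole thing is asked for, a point or a joint stands for the part that bears it (a point fixed in the world has none). Each returns a list of dicts, best first, with "conf" (0 to 1); they miss things now and then, are a little off and sometimes report something else, mostly with a low value. They report only what shows in the picture. A call takes as long as a camera call. They do not tell look-alikes from the thing itself.
- ctrl.spot_in(name, camera): "position" ([x, y, z] in m, in the coordinates of the camera as it stood for that picture, good to about 4 mm: the middle of the surface that is visible of it).
- ctrl.cut_out(name, camera): "mask" (400x640 bool, what is visible of it).
The state is a dict: "time_s": time; "qpos": joint angles; "joint_velocities": joint speeds; "tau": joint torques, N m; "ee_pos": TCP position; "tcp_rot": TCP orientation; "contact_force": force on the tool from outside, world axes, zero at the start; "ft_torque": the same for the moment, N m; "width": opening from 0.0 (shut) to 1.0 (fully open); "finger_force": force on a finger pad.
Only numpy, scipy, OpenCV 4.12 (cv2) and the standard library are available. Lean on these libraries where they do the work, as an engineer would, in place of code of your own. Each camera call takes 0.05 s, during which the arm holds its last target. There are 200 camera calls.

## Working session

There is one attempt and no reset: what is moved stays moved. The work goes in short steps, Python scripts to look and compute and a tool call to move; the robot and the scene stay as the last step left them, time stands still between calls to the robot, and variables do not carry over. Pictures are saved under pics/ and viewed, at most 10 in all, crops included, and the job is handed in when it is done.

Besides the shell and the picture viewer there is one more tool, called after "Emit:" as name(argument=value, ...) on one line, values as JSON. send_rows: Moves the arm, as the interface text tells. Its arguments: {"type":"object","properties":{"rows":{"type":"array"},"grip_force":{"type":"number"}},"required":["rows"]}

```bash
mkdir -p pics; cat > h.py <<'E'
import numpy as np, cv2
from rig import ctrl
def cal(n):
    c=ctrl.get_calibration(n);R=cv2.Rodrigues(np.array(c["rvec"],float))[0]
    return np.array(c["camera_matrix"]),R,np.array(c["tvec"],float).ravel()
def spot(nm,cam):
    K,R,t=cal(cam)
    return [(round(r["conf"],2),np.round(R.T@(np.array(r["position"])-t),4)) for r in ctrl.spot_in(nm,cam)[:3]]
def cloud(cam,d,mask):
    K,R,t=cal(cam);v,u=np.nonzero(mask&(d>0));z=d[v,u]
    p=np.stack([(u-K[0,2])/K[0,0]*z,(v-K[1,2])/K[1,1]*z,z],1)
    return (p-t)@R
def save(n,im): cv2.imwrite("pics/"+n,im[...,::-1])
E
python3 - <<'E'
from h import *
for c in ["scene","side"]:
    im,d=ctrl.get_image(c);save(c+"0.png",im);np.savez(c+"0.npz",im=im,d=d)
    for n in ["cam_pivot","cam_knob","low_mark","slide_push","fence_face","board","jig"]:
        print(c,n,spot(n,c))
o=ctrl.get_obs();print(o["time_s"],o["ee_pos"],o["tcp_rot"])
E
```

```text
scene cam_pivot [(0.71, array([0.601 , 0.0594, 0.0171])), (0.45, array([0.5175, 0.4435, 0.021 ]))]
scene cam_knob [(0.94, array([0.5966, 0.1083, 0.0415]))]
scene low_mark [(0.69, array([0.601 , 0.0588, 0.018 ])), (0.36, array([0.5408, 0.0292, 0.0388]))]
scene slide_push [(0.66, array([0.5408, 0.0296, 0.0395])), (0.53, array([0.4006, 0.4091, 0.0473]))]
scene fence_face [(0.7, array([0.5983, 0.0588, 0.0216]))]
scene board [(0.83, array([ 0.6806, -0.2034,  0.0261])), (0.73, array([0.6712, 0.0158, 0.0377])), (0.64, array([ 0.344 , -0.1654,  0.0233]))]
scene jig [(0.95, array([0.601 , 0.0548, 0.0191]))]
side cam_pivot [(0.69, array([0.5793, 0.0458, 0.0181]))]
side cam_knob [(0.63, array([0.5909, 0.1038, 0.0393]))]
side low_mark [(0.79, array([0.5789, 0.0461, 0.02  ]))]
side slide_push []
side fence_face [(0.59, array([0.5803, 0.0436, 0.0185]))]
side board [(0.93, array([ 0.3302, -0.1704,  0.0193])), (0.77, array([ 0.677 , -0.2103,  0.0198]))]
side jig [(0.72, array([0.5794, 0.05  , 0.0179]))]
0.8 [ 0.22921042 -0.47232817  0.23133506] [[ 8.99663501e-01  4.36583995e-01  1.12847773e-05]
 [ 4.36583995e-01 -8.99663499e-01 -5.79010357e-05]
 [-1.51261632e-05  5.70182017e-05 -9.99999998e-01]]
```

View pics/scene0.png

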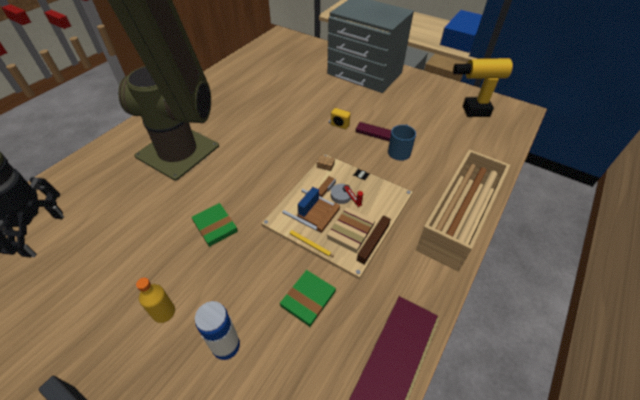

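View pics/side0.png

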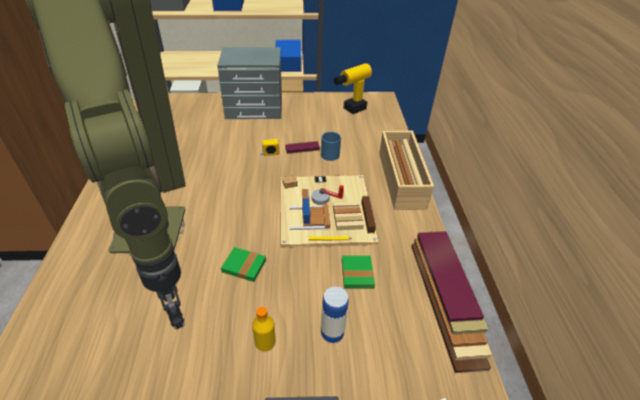

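The jig lies mid-scene: blue block at about (308,202), knob at (357,197), dark fence at (375,240) and white mark at (361,174). The side view agrees with this. Next I fit the geometry.

```bash
cat > fit.py <<'E'
from h import *
def parts(cam,im,d,show=True):
    P=cloud(cam,np.where(d>0,d,1e-3),np.ones(d.shape,bool)).reshape(400,640,3)
    hsv=cv2.cvtColor(im,cv2.COLOR_RGB2HSV).astype(int);H,S,V=hsv[...,0],hsv[...,1],hsv[...,2]
    near=(abs(P[...,0]-.59)<.25)&(abs(P[...,1]-.05)<.25)&(d>0)
    red=near&((H<6)|(H>172))&(S>170)&(V>90)
    blue=near&(H>100)&(H<125)&(S>130)&(V>50)&(P[...,2]>.03)&(P[...,2]<.085)
    return P,red,blue,near,H,S,V
E
python3 - <<'E'
from fit import *
for c in ["scene","side"]:
    f=np.load(c+"0.npz");im,d=f["im"],f["d"]
    P,red,blue,near,H,S,V=parts(c,im,d)
    base=near&(P[...,2]>.012)&(P[...,2]<.024)
    base=cv2.morphologyEx(base.astype(np.uint8),cv2.MORPH_OPEN,np.ones((3,3)))
    n,l,st,_=cv2.connectedComponentsWithStats(base);k=1+np.argmax(st[1:,4])
    p=P[l==k]
    print(c,"rect mm",cv2.minAreaRect((p[:,:2]*1000).astype(np.float32)),"z",np.median(p[:,2]))
    for nm,m in [("red",red),("redtop",red&(P[...,2]>.085)),("blue",blue),("bluetop",blue&(P[...,2]>.07)),("fence",near&(V<80)&(P[...,2]>.045)&(P[...,2]<.06)),("patch",near&(V<60)&(P[...,2]<.025)&(P[...,2]>.01))]:
        q=P[m];print(nm,len(q),np.round(q.mean(0),4) if len(q) else"",np.round(q.min(0),3) if len(q) else"",np.round(q.max(0),3) if len(q) else"", cv2.minAreaRect((q[:,:2]*1000).astype(np.float32)) if len(q)>4 else "")
E
```

```text
scene rect mm ((596.8013916015625, 85.48448944091797), (316.0817565917969, 343.8792724609375), 1.0386534929275513) z 0.01805353309273318
red 53 [0.6305 0.1084 0.0701] [0.589 0.092 0.05 ] [0.658 0.137 0.1  ] ((621.9707641601562, 114.27531433105469), (12.689416885375977, 80.73018646240234), 60.676841735839844)
redtop 21 [0.6525 0.0977 0.096 ] [0.646 0.092 0.089] [0.657 0.105 0.1  ] ((651.72509765625, 97.83605194091797), (12.243658065795898, 10.663947105407715), 71.92506408691406)
blue 235 [0.5341 0.0183 0.0686] [ 0.522 -0.015  0.039] [0.541 0.062 0.079] ((531.6241455078125, 23.0433349609375), (19.355693817138672, 77.04574584960938), 0.28127363324165344)
bluetop 150 [0.5321 0.0213 0.0752] [ 0.522 -0.015  0.07 ] [0.541 0.062 0.079] ((531.236083984375, 22.976511001586914), (18.094797134399414, 77.06121826171875), 1.755944013595581)
fence 459 [0.7058 0.0203 0.052 ] [ 0.52  -0.049  0.045] [0.752 0.128 0.06 ] ((647.3298950195312, 42.14170837402344), (150.31427001953125, 233.8141326904297), 80.95426177978516)
patch 49 [0.5789 0.1891 0.0189] [ 0.376 -0.199  0.011] [0.746 0.25  0.025] ((495.955
[... 570 characters left out ...]

blue 123 [0.5256 0.0099 0.0698] [ 0.516 -0.018  0.038] [0.536 0.061 0.079] ((524.849853515625, 21.348527908325195), (18.640134811401367, 78.2198715209961), 2.810410976409912)
bluetop 90 [0.5253 0.0185 0.0757] [ 0.516 -0.018  0.071] [0.536 0.061 0.079] ((524.849853515625, 21.348527908325195), (18.640134811401367, 78.2198715209961), 2.810410976409912)
fence 27 [0.7118 0.0084 0.0493] [ 0.583 -0.052  0.045] [0.745 0.126 0.054] ((687.097412109375, 56.835968017578125), (75.13418579101562, 240.015869140625), 39.804039001464844)
patch 14 [0.5876 0.2327 0.0196] [0.57  0.224 0.016] [0.601 0.247 0.022] ((585.8578491210938, 235.6684112548828), (23.87651252746582, 30.826478958129883), 89.27830505371094)
```

Emit:
send_rows(rows=[0, 0, 0, 2.5, -1.28, 0, 0, 0, 0, 0, 2.5, -1.28, 0, 0, 0, 0, 0, 2.5, -1.28, 0, 0, 0, 0, 0, 2.5, -1.28, 0, 0, 0, 0, 0, 2.5, -1.28, 0, 0, 0, 0, 0, 2.5, -1.28, 0, 0, 0, 0, 0, 2.5, -1.28, 0, 0, 0, 0, 0, 2.5, -1.28, 0, 0])

```text
time_s: 1.47
ee_pos: [0.3651, -0.2917, 0.2315]
tcp_rot: [[0.9, 0.436, 0.0], [0.436, -0.9, -0.0], [0.0, 0.0, -1.0]]
contact_force: [0.1, -1.5, 0.1]
width: -0.002
finger_force: 0.0
```

Emit:
send_rows(rows=[0, 0, 0, 2.5, -1.28, 0, 0, 0, 0, 0, 2.5, -1.28, 0, 0, 0, 0, 0, 2.5, -1.28, 0, 0, 0, 0, 0, 2.5, -1.28, 0, 0, 0, 0, 0, 2.5, -1.28, 0, 0, 0, 0, 0, 2.5, -1.28, 0, 0, 0, 0, 0, 2.5, -1.28, 0, 0, 0, 0, 0, 2.5, -1.28, 0, 0])

```text
time_s: 2.13
ee_pos: [0.5004, -0.1122, 0.2314]
tcp_rot: [[0.9, 0.437, 0.0], [0.437, -0.9, -0.0], [0.0, 0.0, -1.0]]
contact_force: [-0.1, -0.0, 0.3]
width: 0.003
finger_force: 0.0
```

Emit:
send_rows(rows=[0, 0, -1, 2.5, -1.28, 0, 0, 0, 0, -1, 2.0, -1.9, 0, 0, 0, 0, -1, 0, 0, 0, 0, 0, 0, -1, 0, 0, 0, 0, 0, 0, -1, 0, 0, 0, 0, 0, 0, -1, 0, 0, 0, 0, 0, 0, -0.6, 0, 0, 0, 0, 0, 0, 0, 0, 0, 0, 0])

```text
time_s: 2.8
ee_pos: [0.524, -0.0643, 0.2313]
tcp_rot: [[0.516, 0.857, 0.0], [0.857, -0.516, 0.0], [0.0, 0.0, -1.0]]
contact_force: [0.6, 0.2, 0.3]
width: -0.003
finger_force: 0.0
```

```bash
python3 - <<'E'
from fit import *
o=ctrl.get_obs();print(o["time_s"],o["ee_pos"],o["tcp_rot"].round(3) if hasattr(o["tcp_rot"],"round") else o["tcp_rot"],np.round(o["qpos"],2))
im,d=ctrl.get_image("wrist");save("w1.png",im);np.savez("w1.npz",im=im,d=d);K,R,t=cal("wrist");print("campos",-R.T@t)
E
```

```text
2.8 [ 0.52397857 -0.06434577  0.23131484] [[ 0.516  0.857  0.   ]
 [ 0.857 -0.516  0.   ]
 [ 0.     0.    -1.   ]] [-0.12  0.26 -0.13  1.17  0.    1.99]
campos [0.56384461 0.00231586 0.37387968]
```

View pics/w1.png

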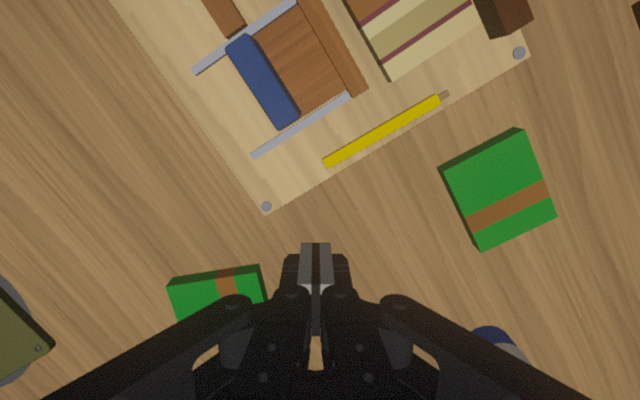

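The picture shows the right side of the jig: blue block at (262,80), board at the top (420,30), pencil at (385,130). The green look-alikes lie outside the jig. I move further in and measure again.

Emit:
send_rows(rows=[0, 0, 0, 2.5, 0.3, 0, 0, 0, 0, 0, 2.5, 0.3, 0, 0, 0, 0, 0, 2.5, 0.3, 0, 0, 0, 0, 0, 1.5, 0.3, 0, 0, 0, 0, 0, 0, 0, 0, 0])

```text
time_s: 3.27
ee_pos: [0.5828, 0.0086, 0.2309]
tcp_rot: [[0.516, 0.857, 0.001], [0.857, -0.516, 0.001], [0.002, 0.001, -1.0]]
contact_force: [1.0, 0.0, -0.6]
width: 0.002
finger_force: 0.0
```

```bash
python3 - <<'E'
from fit import *
im,d=ctrl.get_image("wrist");save("w2.png",im);np.savez("w2.npz",im=im,d=d)
P,red,blue,near,H,S,V=parts("wrist",im,d)
for nm,m in [("red",red),("redtop",red&(P[...,2]>.092)),("bluetop",blue&(P[...,2]>.07)),("patch",near&(V<70)&(P[...,2]<.025)&(P[...,2]>.012)&(P[...,1]>.19))]:
    q=P[m]
    if len(q)>4: print(nm,len(q),np.round(q.mean(0),4),cv2.minAreaRect((q[:,:2]*1000).astype(np.float32)))
E
```

```text
red 1309 [0.6218 0.1126 0.0661] ((618.6834716796875, 114.6490478515625), (15.687264442443848, 81.1595230102539), 59.7842903137207)
redtop 387 [0.647  0.0985 0.0976] ((646.9212036132812, 98.30858612060547), (15.596933364868164, 15.51320743560791), 68.65914916992188)
bluetop 9 [0.5295 0.0352 0.0765] ((529.9349975585938, 33.25126266479492), (48.39508056640625, 9.964643478393555), 85.04259490966797)
```

View pics/w2.png

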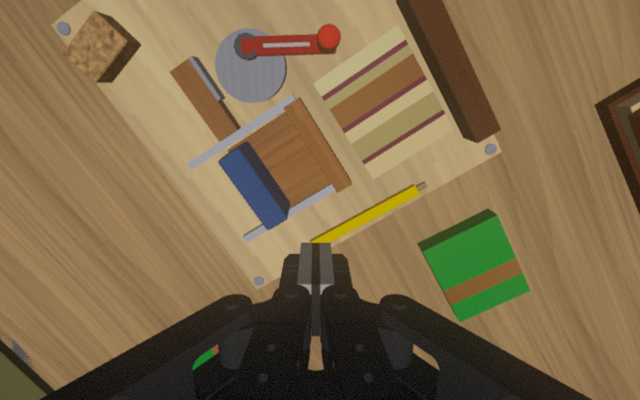

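The knob is at (329,37), the lever points right from the pivot at (247,46), and the space behind the knob is clear. I go down behind the knob.

Emit:
send_rows(rows=[0, 0, 0, 3.5, 0.4, 0, 0, 0, 0, 0, 3.5, 0.5, 0, 0, 0, 0, 0, 0, 0, 3.5, 0, 0, 0, 0, 0, 0, 3.5, 0, 0, 0, 0, 0, 0, 3.5, 0, 0, 0, 0, 0, 0, 3.3, 0, 0, 0, 0, 0, 0, 2.5, 0, 0, 0, 0, 0, 0, 0, 0])

```text
time_s: 3.98
ee_pos: [0.619, 0.0601, 0.0626]
tcp_rot: [[0.518, 0.855, -0.012], [0.855, -0.518, -0.002], [-0.007, -0.009, -1.0]]
contact_force: [-1.7, 0.1, -0.3]
width: -0.001
finger_force: 0.0
```

```bash
cat > rel.py <<'E'
from h import *
o=ctrl.get_obs();p=np.array(o["ee_pos"]);R=np.array(o["tcp_rot"]);pv=np.array([.587,.134,0])
print(o["time_s"],p.round(4),"yaw",np.degrees(np.arctan2(R[1,0],R[0,0])).round(1),"rel tool",(R.T@(p-pv)).round(4),o["contact_force"],np.round(o["qpos"],2))
E
python3 rel.py
```

```text
3.9833 [0.619  0.0601 0.0626] yaw 58.8 rel tool [-0.047   0.0651 -0.0629] [-1.67778792  0.09160468 -0.31978655] [ 0.1   0.54 -0.15  0.89 -0.    2.21]
```

Emit:
send_rows(rows=[0, 0, 0, 1.2, 0.5, -0.5, 0, 0, 0, 0, 1.2, 0, 0, 0, 0, 0, -1, 0.62, 0.15, 0, 0, 0, 0, -1, 0.62, 0.15, 0, 0, 0, 0, -1, 0.62, 0.15, 0, 0, 0, 0, -1, 0.62, 0.15, 0, 0, 0, 0, -1, 0.62, 0.15, 0, 0, 0, 0, -1, 0.62, 0.15, 0, 0])

```text
time_s: 4.65
ee_pos: [0.6623, 0.1102, 0.0753]
tcp_rot: [[0.017, 1.0, 0.002], [1.0, -0.017, -0.003], [-0.003, 0.002, -1.0]]
contact_force: [-1.2, -4.1, 0.6]
width: -0.0
finger_force: 2.3
```

```bash
cat > lev.py <<'E'
from fit import *
import sys
cam=sys.argv[1]
im,d=ctrl.get_image(cam);np.savez("l.npz",im=im,d=d)
P,red,blue,*_=parts(cam,im,d)
q=P[red&(P[...,2]>.043)&(P[...,2]<.057)]
if len(q)>5: print(cam,"lever",len(q),cv2.minAreaRect((q[:,:2]*1000).astype(np.float32)))
q=P[red&(P[...,2]>.09)]
if len(q)>5: 
    c,_,_=cv2.minAreaRect((q[:,:2]*1000).astype(np.float32)); print("knob",len(q),c,"ang",np.degrees(np.arctan2(c[1]-134,c[0]-587)))
if len(sys.argv)>2: save(sys.argv[2],im)
E
python3 rel.py; python3 lev.py wrist; python3 lev.py scene
```

```text
4.65 [0.6623 0.1102 0.0753] yaw 89.0 rel tool [-0.0228  0.0758 -0.0751] [-1.2485593  -4.10027863  0.61839516] [ 0.17  0.6  -0.01  0.96 -0.    1.75]
wrist lever 2818 ((624.6741943359375, 134.1475067138672), (15.40477180480957, 81.30198669433594), 86.76966094970703)
knob 1330 (658.0540771484375, 132.2607421875) ang -1.402202947985409
scene lever 28 ((626.9893798828125, 128.85415649414062), (11.985992431640625, 76.59198760986328), 82.16860961914062)
```

Emit:
send_rows(rows=[0, 0, -1, 0.62, 0.05, 0.2, 0, 0, 0, -1, 0.62, 0.05, 0.2, 0, 0, 0, -1, 0.62, 0.1, 0.2, 0, 0, 0, -1, 0.62, 0.1, 0, 0, 0, 0, -1, 0.62, 0.1, 0, 0, 0, 0, -1, 0.62, 0.15, 0, 0, 0, 0, -1, 0.62, 0.15, 0, 0, 0, 0, -1, 0.62, 0.15, 0, 0])

```text
time_s: 5.42
ee_pos: [0.6596, 0.161, 0.0697]
tcp_rot: [[-0.628, 0.778, 0.008], [0.778, 0.628, -0.0], [-0.005, 0.006, -1.0]]
contact_force: [5.0, -3.2, -1.3]
width: 0.003
finger_force: 2.6
```

```bash
sed -i 's/-134,c\[0\]-587/-135.5,c[0]-587.5/' lev.py; sed -i 's/.587,.134,0/.5875,.1355,0/' rel.py; python3 rel.py; python3 lev.py wrist
```

```text
5.4167 [0.6596 0.161  0.0697] yaw 128.9 rel tool [-0.0258  0.0725 -0.0691] [ 4.99427782 -3.18537012 -1.26404714] [ 0.24  0.61 -0.    0.95 -0.    1.13]
wrist lever 2941 ((616.454345703125, 157.30723571777344), (81.30851745605469, 15.689638137817383), 36.46417236328125)
knob 1398 (643.58349609375, 176.86618041992188) ang 36.41181966393385
```

Emit:
send_rows(rows=[0, 0, -1, 0.64, 0.13, 0, 0, 0, 0, -1, 0.64, 0.13, 0, 0, 0, 0, -1, 0.64, 0.13, 0, 0, 0, 0, -1, 0.64, 0.13, 0, 0, 0, 0, -1, 0.64, 0.13, 0, 0, 0, 0, -1, 0.64, 0.13, 0, 0, 0, 0, -1, 0.62, 0.15, 0, 0, 0, 0, -1, 0.62, 0.15, 0, 0])

```text
time_s: 6.13
ee_pos: [0.6241, 0.1996, 0.0698]
tcp_rot: [[-0.981, 0.192, 0.009], [0.192, 0.981, 0.004], [-0.008, 0.006, -1.0]]
contact_force: [4.8, 2.0, -1.1]
width: -0.001
finger_force: 2.6
```

```bash
python3 rel.py; python3 lev.py wrist w3.png
```

```text
6.1333 [0.6241 0.1996 0.0698] yaw 168.9 rel tool [-0.0242  0.0704 -0.0692] [ 4.78597201  1.95390885 -1.12168799] [ 0.31  0.57 -0.08  0.91  0.    0.5 ]
wrist lever 2442 ((594.2626342773438, 171.50933837890625), (78.67753601074219, 15.468602180480957), 77.31370544433594)
knob 1428 (601.8616943359375, 202.80618286132812) ang 77.95494804474703
```

View pics/w3.png

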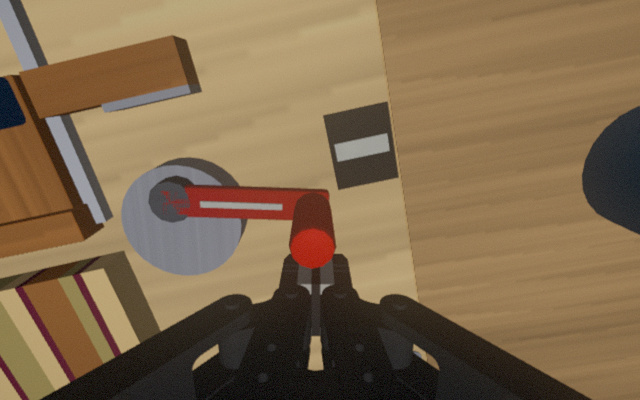

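The mark (362,148) is ahead of the lever, and the knob is at (312,248), close to it. I measure the mark's direction exactly.

```bash
python3 - <<'E'
from fit import *
f=np.load("l.npz");im,d=f["im"],f["d"]
P,red,blue,near,H,S,V=parts("wrist",im,d)
m=np.zeros(d.shape,bool);m[95:195,315:405]=1
w=m&(S<40)&(V>120);dk=m&(V<75)
for q in (P[w],P[dk]): print(len(q),cv2.minAreaRect((q[:,:2]*1000).astype(np.float32)))
c=P[w][:,:2].mean(0);print(c, "ang",np.degrees(np.arctan2(c[1]-.1355,c[0]-.5875)))
E
```

```text
952 ((566.9188232421875, 232.56468200683594), (47.022987365722656, 30.713876724243164), 6.724752426147461)
3437 ((575.1240234375, 234.06399536132812), (61.572689056396484, 35.91606903076172), 2.9603757858276367)
[0.58380073 0.23451033] ang 92.13971721695653
```

Emit:
send_rows(rows=[0, 0, -0.8, 0.5, 0.12, 0, 0, 0, 0, -0.8, 0.5, 0.12, 0, 0, 0, 0, -0.6, 0.38, 0.08, 0, 0, 0, 0, 0, 0, 0, 0, 0, 0, 0, 0, 0, 0, 0, 0])

```text
time_s: 6.6
ee_pos: [0.6092, 0.204, 0.0693]
tcp_rot: [[-1.0, 0.006, 0.005], [0.006, 1.0, 0.003], [-0.005, 0.003, -1.0]]
contact_force: [4.5, 3.3, 2.3]
width: -0.0
finger_force: 2.2
```

```bash
cat > mk.py <<'E'
from fit import *
im,d=ctrl.get_image("wrist");save("wm.png",im)
P,red,blue,near,H,S,V=parts("wrist",im,d)
flat=near&(abs(P[...,2]-.018)<.005)&(P[...,1]>.2)
def big(m):
    n,l,st,_=cv2.connectedComponentsWithStats(m.astype(np.uint8));return P[l==1+np.argmax(st[1:,4])][:,:2]*1000
dk=big(flat&(V<75));r=cv2.minAreaRect(dk.astype(np.float32));print("patch",r)
c0=np.array(r[0])/1000
w=big(flat&(S<60)&(V>110)&(np.hypot(P[...,0]-c0[0],P[...,1]-c0[1])<.022))
rw=cv2.minAreaRect(w.astype(np.float32));print("white",len(w),rw)
L=big(red&(abs(P[...,2]-.051)<.006));rl=cv2.minAreaRect(L.astype(np.float32));print("lever",rl)
vx,vy,x,y=cv2.fitLine(L.astype(np.float32),cv2.DIST_L2,0,.01,.01).ravel();print("lever ang",np.degrees(np.arctan2(vy,vx))%180,"x at mark",x+vx/vy*(rw[0][1]-y))
K=big(red&(P[...,2]>.092));k=cv2.minAreaRect(K.astype(np.float32))[0];print("knob",k,np.degrees(np.arctan2(k[1]-135.5,k[0]-587.5)))
E
python3 rel.py;python3 mk.py
```

```text
6.6 [0.6092 0.204  0.0693] yaw 179.7 rel tool [-0.0216  0.0688 -0.069 ] [4.45867571 3.29201148 2.27011249] [ 0.32  0.55 -0.11  0.9   0.    0.33]
patch ((585.889404296875, 233.74609375), (43.363773345947266, 35.428279876708984), 1.5605010986328125)
white 888 ((585.9857788085938, 234.0846405029297), (10.663365364074707, 30.129867553710938), 1.6620358228683472)
lever ((587.7256469726562, 172.08116149902344), (60.56646728515625, 15.279343605041504), 88.61521911621094)
lever ang 89.7969 x at mark 587.1112
knob (588.219482421875, 203.9892578125) 89.3981276595345
```

Emit:
send_rows(rows=[0, 0, -0.3, 0.2, 0, 0, 0, 0, 0, 0, 0, 0, 0, 0, 0, 0, 0, 0, 0, 0, 0])

```text
time_s: 6.9
ee_pos: [0.6061, 0.203, 0.0683]
tcp_rot: [[-1.0, -0.022, 0.003], [-0.022, 1.0, 0.001], [-0.003, 0.001, -1.0]]
contact_force: [4.0, 1.9, 2.0]
width: 0.001
finger_force: 2.1
```

```bash
python3 rel.py;python3 mk.py
```

```text
6.9 [0.6061 0.203  0.0683] yaw -178.7 rel tool [-0.0203  0.0671 -0.0682] [4.02958158 1.93120988 1.98176034] [ 0.32  0.55 -0.12  0.9  -0.    0.3 ]
patch ((585.7315063476562, 233.955810546875), (42.77656936645508, 35.341575622558594), 0.9412147402763367)
white 872 ((585.8665161132812, 234.31622314453125), (10.491710662841797, 30.026824951171875), 1.6951849460601807)
lever ((585.9179077148438, 171.97938537597656), (15.24821949005127, 60.14102554321289), 1.3740347623825073)
lever ang 92.10026 x at mark 582.81665
knob (585.3704223632812, 204.1355743408203) 91.77716409979776
```

Emit:
send_rows(rows=[0, 0, 0, -2.5, 0, 0, 0, 0, 0, 0, 0, 0, -3.5, 0, 0, 0, 0, 0, 0, -3.5, 0, 0, 0, 0, 0, 0, -3.5, 0, 0, 0, 0, 0, -2, -3, 0, 0, 0, 0, 0, -2, -3, 0, 0, 0, 0, 0, -2, -0.2, 0, 0, 0, 0, 0, 0, 0, 0])

```text
time_s: 7.62
ee_pos: [0.6305, 0.1395, 0.2362]
tcp_rot: [[-1.0, -0.019, -0.0], [-0.019, 1.0, -0.002], [0.0, -0.002, -1.0]]
contact_force: [-0.8, 0.6, -0.6]
width: -0.003
finger_force: 0.0
```

```bash
python3 rel.py;python3 mk.py; cp pics/wm.png pics/w4.png
```

```text
7.6167 [0.6305 0.1395 0.2362] yaw -178.9 rel tool [-0.043   0.0026 -0.2362] [-0.75854636  0.5662388  -0.6347187 ] [ 0.22  0.47  0.2   1.3  -0.    0.2 ]
patch ((571.0623779296875, 235.81954956054688), (14.840851783752441, 33.76142120361328), 1.0183489322662354)
white 220 ((584.4586791992188, 237.55052185058594), (10.273612976074219, 26.890541076660156), 1.3794448375701904)
lever ((584.98046875, 172.56103515625), (14.00888729095459, 55.89152908325195), 1.392662763595581)
lever ang 92.34747 x at mark 581.83545
knob (584.0702514648438, 205.66342163085938) 92.79852117301748
```

View pics/w4.png

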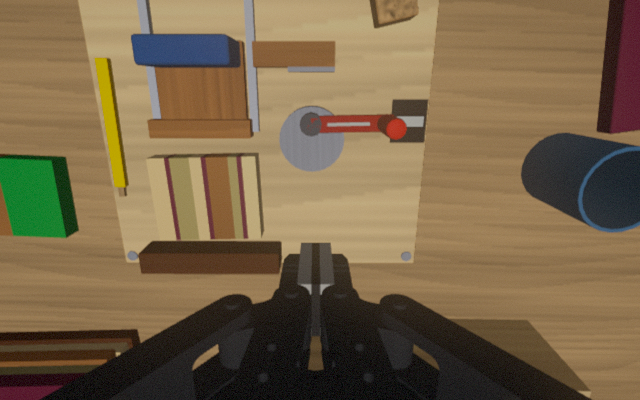

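The lever now points at the mark (white line at (408,121)). The block is at (188,50), the board at (205,197) and the fence at (210,258). Next I measure the block, board and fence.

```bash
cat > sl.py <<'E'
from fit import *
import sys
im,d=ctrl.get_image("wrist");save(sys.argv[1],im)
P,red,blue,near,H,S,V=parts("wrist",im,d);Z=P[...,2]
def rect(nm,m):
    n,l,st,_=cv2.connectedComponentsWithStats(m.astype(np.uint8))
    if n<2: return print(nm,"none")
    q=P[l==1+np.argmax(st[1:,4])]*1000;r=cv2.minAreaRect(q[:,:2].astype(np.float32));print(nm,len(q),np.round(r[0],1),np.round(r[1],1),round(r[2],2),"x",np.percentile(q[:,0],[1,99]).round(1),"y",np.percentile(q[:,1],[1,99]).round(1),"z",np.median(q[:,2]).round(1))
rect("blocktop",blue&(Z>.0735));
rect("board",near&(abs(Z-.040)<.003)&(P[...,0]>.628)&(P[...,1]<.09))
rect("jaw",near&(abs(Z-.040)<.003)&(P[...,0]<.645)&(P[...,0]>.54)&(P[...,1]<.075))
rect("fence",near&(abs(Z-.052)<.003)&(P[...,0]>.70))
E
python3 sl.py w5.png
```

```text
blocktop 1664 [526.1  25. ] [21.4 72.2] 1.23 x [516.3 536.6] y [-9.9 56.3] z 75.1
board 8193 [670.3  26.4] [ 87.7 111.2] 2.09 x [628.7 712.8] y [-27.7  80.6] z 38.9
jaw 2178 [634.9  22.3] [ 23.4 105.8] 2.17 x [622.5 644.7] y [-28.8  74. ] z 38.9
fence 2854 [736.1  28.3] [ 25.7 149.1] 0.61 x [723.8 748.5] y [-44.2 101.5] z 50.6
```

Emit:
send_rows(rows=[0, 0, 0, 3.05, -2.3, 0, 0, 0, 0, 0, 3.05, -2.3, 0, 0, 0, 0, 0, 3.05, -2.3, 0, 0, 0, 0, 0, 3.05, -2.3, 0, 0, 0, 0, 0, 3.05, -2.3, 0, 0, 0, 0, 0, 0, 0, 0, 0, 0, 0, 0, 0, 0, 0, 0])

```text
time_s: 8.3
ee_pos: [0.4779, 0.0244, 0.2328]
tcp_rot: [[-1.0, -0.023, -0.005], [-0.023, 1.0, 0.0], [0.005, 0.0, -1.0]]
contact_force: [-0.1, 0.1, -0.9]
width: 0.0
finger_force: 0.0
```

```bash
python3 rel.py; python3 - <<'E'
from fit import *
for c in ["side"]:
    im,d=ctrl.get_image(c);P,red,blue,*_=parts(c,im,d);q=P[blue&(P[...,2]>.07)]
    print(len(q),q.min(0),q.max(0))
E
```

```text
8.3 [0.4779 0.0244 0.2328] yaw -178.7 rel tool [ 0.1133 -0.1085 -0.2323] [-0.08745972  0.085584   -0.93457063] [ 0.05  0.18 -0.24  1.16  0.    0.03]
92 [ 0.51644773 -0.01790807  0.07008701] [0.53575984 0.05959339 0.08185188]
```

Emit:
send_rows(rows=[0, 0, 0, 0, -0.1, 3.5, 0, 0, 0, 0, 0, 0, 3.5, 0, 0, 0, 0, 0, 0, 3.5, 0, 0, 0, 0, 0, 0, 3.5, 0, 0, 0, 0, 0, 0, 3.3, 0, 0, 0, 0, 0, 0, 0, 0, 0, 0, 0, 0, 0, 0, 0])

```text
time_s: 8.93
ee_pos: [0.4801, 0.0245, 0.0595]
tcp_rot: [[-1.0, -0.025, -0.006], [-0.025, 1.0, -0.0], [0.006, 0.0, -1.0]]
contact_force: [0.2, 0.3, 0.8]
width: 0.005
finger_force: 0.0
```

Emit:
send_rows(rows=[0, 0, 0, -0.6, 0, 0, 0, 0, 0, 0, -0.6, 0, 0, 0, 0, 0, 0, -0.6, 0, 0, 0, 0, 0, 0, -0.6, 0, 0, 0, 0, 0, 0, -0.6, 0, 0, 0, 0, 0, 0, -0.5, 0, 0, 0])

```text
time_s: 9.43
ee_pos: [0.5167, 0.0245, 0.0619]
tcp_rot: [[-1.0, -0.024, -0.0], [-0.024, 1.0, -0.0], [0.0, -0.0, -1.0]]
contact_force: [-2.7, -0.7, 1.6]
width: -0.0
finger_force: 1.7
```

Emit:
send_rows(rows=[0, 0, 0, -0.3, 0, 0.1, 0, 0, 0, 0, -0.3, 0, 0.1, 0, 0, 0, 0, -0.3, 0, 0, 0, 0, 0, 0, -0.3, 0, 0, 0])

```text
time_s: 9.77
ee_pos: [0.5278, 0.0247, 0.059]
tcp_rot: [[-1.0, -0.024, -0.002], [-0.024, 1.0, -0.0], [0.002, -0.0, -1.0]]
contact_force: [-2.8, -1.2, 2.4]
width: -0.004
finger_force: 1.9
```

Emit:
send_rows(rows=[0, 0, 0, -0.2, 0, 0, 0, 0, 0, 0, -0.1, 0, 0, 0, 0, 0, 0, 0, 0, 0, 0])

```text
time_s: 10.02
ee_pos: [0.5316, 0.0247, 0.059]
tcp_rot: [[-1.0, -0.024, -0.0], [-0.024, 1.0, -0.0], [0.0, -0.0, -1.0]]
contact_force: [-2.3, -1.0, -0.9]
width: -0.003
finger_force: 1.2
```

Emit:
send_rows(rows=[0, 0, 0, -0.1, 0, 0, 0, 0, 0, 0, -0.1, 0, 0, 0, 0, 0, 0, 0, 0, 0, 0])

```text
time_s: 10.27
ee_pos: [0.5333, 0.0248, 0.059]
tcp_rot: [[-1.0, -0.024, -0.001], [-0.024, 1.0, -0.0], [0.001, -0.0, -1.0]]
contact_force: [-3.2, -2.3, -1.9]
width: 0.004
finger_force: 1.5
```

Emit:
send_rows(rows=[0, 0, 0, -0.1, 0, 0, 0, 0, 0, 0, -0.1, 0, 0, 0, 0, 0, 0, 0, 0, 0, 0])

```text
time_s: 10.52
ee_pos: [0.5342, 0.0248, 0.059]
tcp_rot: [[-1.0, -0.024, -0.003], [-0.024, 1.0, -0.0], [0.003, -0.0, -1.0]]
contact_force: [-5.3, -2.1, 0.6]
width: 0.003
finger_force: 2.8
```

Emit:
send_rows(rows=[0, 0, 0, -0.1, 0, 0, 0, 0, 0, 0, -0.1, 0, 0, 0, 0, 0, 0, 0, 0, 0, 0])

```text
time_s: 10.77
ee_pos: [0.5341, 0.0248, 0.059]
tcp_rot: [[-1.0, -0.024, -0.006], [-0.024, 1.0, -0.0], [0.006, -0.0, -1.0]]
contact_force: [-8.6, -1.6, 5.3]
width: 0.001
finger_force: 4.8
```

Emit:
send_rows(rows=[0, 0, 0, -0.1, 0, 0, 0, 0, 0, 0, -0.1, 0, 0, 0, 0, 0, 0, 0, 0, 0, 0, 0])

```text
schema error: expected a multiple of 7 numbers
```

Emit:
send_rows(rows=[0, 0, 0, -0.1, 0, 0, 0, 0, 0, 0, 0, 0, 0, 0, 0, 0, 0, 0, 0, 0, 0])

```text
time_s: 11.02
ee_pos: [0.5341, 0.0248, 0.059]
tcp_rot: [[-1.0, -0.024, -0.008], [-0.024, 1.0, -0.0], [0.008, -0.0, -1.0]]
contact_force: [-12.0, -1.5, 7.6]
width: -0.0
finger_force: 5.8
```

It has come to a hard stop. I back off, rise and check.

Emit:
send_rows(rows=[0, 0, 0, 2, 0, 0, 0, 0, 0, 0, 2, 0, 0, 0, 0, 0, 0, 0, 0, -3.5, 0, 0, 0, 0, 0, 0, -4, 0, 0, 0, 0, 0, 0, -4, 0, 0, 0, 0, 0, 0, -4, 0, 0, 0, 0, -3.5, 2, -2, 0, 0, 0, 0, -3.5, 2, 0, 0])

```text
time_s: 11.68
ee_pos: [0.5697, 0.0647, 0.241]
tcp_rot: [[-1.0, -0.022, 0.016], [-0.022, 1.0, 0.002], [-0.016, 0.002, -1.0]]
contact_force: [1.6, 0.5, 1.3]
width: 0.0
finger_force: 0.0
```

Emit:
send_rows(rows=[0, 0, 0, -3.5, 2, 0, 0, 0, 0, 0, -3.5, 2, 0, 0, 0, 0, 0, -3, 2, 0, 0, 0, 0, 0, -2, 2, 0, 0, 0, 0, 0, 0, 0, 0, 0, 0, 0, 0, 0, 0, 0, 0])

```text
time_s: 12.18
ee_pos: [0.6851, 0.1489, 0.2323]
tcp_rot: [[-1.0, -0.026, 0.002], [-0.026, 1.0, 0.001], [-0.002, 0.001, -1.0]]
contact_force: [-0.3, -0.6, 0.3]
width: 0.001
finger_force: 0.0
```

```bash
python3 rel.py; python3 sl.py w6.png; python3 mk.py
```

```text
12.1833 [0.6851 0.1489 0.2323] yaw -178.5 rel tool [-0.0985  0.0111 -0.232 ] [-0.31996612 -0.59892861  0.3137885 ] [0.21 0.58 0.37 1.36 0.   0.19]
blocktop 2869 [556.5  26.1] [20.8 77.9] 1.33 x [546.1 566.7] y [-11.3  63.9] z 76.8
board 10755 [676.   20.4] [ 96.6 135.9] 0.71 x [629.  723.5] y [-30.7  78.1] z 40.7
jaw 3451 [630.4  21.1] [ 29.7 107.7] 0.37 x [615.7 644.7] y [-29.1  73.8] z 40.7
fence 3472 [735.8  26.1] [ 25.6 149.9] 0.98 x [722.9 748.2] y [-46.9  99.5] z 52.5
patch ((597.8478393554688, 233.66787719726562), (14.918953895568848, 33.714454650878906), 1.3809763193130493)
white 260 ((585.302734375, 234.9385223388672), (10.24649429321289, 28.095911026000977), 1.2179348468780518)
lever ((585.4606323242188, 164.64634704589844), (14.03710651397705, 68.09391784667969), 1.473452091217041)
lever ang 91.33886 x at mark 584.19006
knob (584.1209716796875, 203.20413208007812) 92.85718976276544
```

View pics/w6.png

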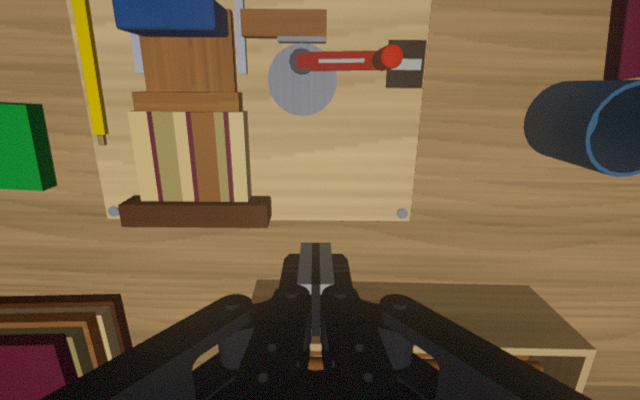

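The board (195,155) sits flush between the jaw (188,100) and the fence (195,212). The lever (392,57) points at the white mark (407,63), and the gripper is clear. I hand the job in.

```bash
python3 -c "
from rig import ctrl
print(ctrl.finish_job())"
```

```text
the job is handed in; nothing more can be done
None
```

I handed the job in after about 12 s of robot time: the cam lever points at the white mark to within about 1°, the slide pushed to a hard stop presses the board flush against the fence, and the arm is clear of everything.

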